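# Emergency lid release on a bench centrifuge

## Robot

A 6-joint arm with a two-finger parallel gripper is mounted at the origin on the work surface; the furniture and walls round the work are solid. World frame = base frame: x ahead of the robot, y to its left, z up, the work surface at z = 0. Lengths are in m, angles in rad, forces in N, time in s.
With the tool pointing down it reaches from about 0.3 to 0.95 m from the base axis. Payload 3.1 kg.
Tool frame: the origin (TCP) lies at the very end of the fingers, on their centre line; the grasp point (between the pads) lies 19 mm behind it (env.grip_point_offset is the y of the grasp point in the tool frame, in m); y points along the fingers, z is the direction in which the jaws open and shut, and the axes are right-handed (so a half turn about y gives the same grasp; the last joint's range is limited). The gripper opens to 85 mm and grips with 20 to 120 N. Pads are 22 mm wide; open, the fingers measure 114 mm over their backs; the gripper's body (76 mm by 85 mm) begins 54 mm behind the grasp point. The pads swing forward as they close: fully open they stand 13 mm farther back than shut.
Start: joints at [1.081, 0.308, 1.634, -0, 1.2, -0.07], TCP at [0.255, 0.571, 0.231] pointing down, gripper open.
Joint ranges: [-3.06, 3.06], [-0.79, 1.96], [0.05, 2.63], [-1.19, 4.34], [0.05, 2.64], [-2.94, 2.94]. Speed limits (rad/s): [2.79, 2.79, 3.14, 3.14, 3.14, 3.14].

## Interface

Orientations are given as a 3x3 rotation matrix whose columns are the frame's x, y, z axes.
In Python, from workcell import env, snapshot, camera_params, spotter gives the robot as it stands. The module is installed in compiled form; this text tells all that it offers.
- The arm moves only by the tool carry_out, never from a script. Its argument "increments" is a list of rows, each an object with "gripper": the opening, from 0 (shut) to 1 (fully open); "delta_pos": the shift along the tool's x, y, z scaled (see below), a list of three; "roll": the turn about the tool's y scaled (see below). In form: [{"gripper": gripper, "delta_pos": [dx, dy, dz], "roll": roll}, ...]. A call has 1 to 12 rows; each row is the pose to reach, as a shift and turn from the pose commanded when the call began, along the tool's axes at that moment; what a row does not reach only later rows make up. The controller multiplies each number of a shift by 0.2 m and each number of a turn by pi/2 rad. A row lasts 1/10 s, in which the tool goes at most 50 mm and 8.59 degrees, less where a joint would pass 70% of its speed; a pose out of reach is approached as far as the arm can. A call with a number of a shift or a turn outside -1 to 1 is refused whole. A call with a gripper value outside its range is refused whole. The fingers move at their own pace and stop on an object; the grip force is fixed at half the most. Time passes only in rows, so rows that repeat a pose let the fingers close. It gives the time, the measured TCP pose, the force and the opening at its end, in the units of the state.
- env.read_state(): the state, without advancing time (a new reading comes with each control period).
- snapshot(name): name is "side" or "top"; returns the picture (400x640x3 uint8, blue, green, red); there is no depth.
- camera_params(name): a dict with "vertical_fov" (degrees; the focal length in pixels is half the picture's height over the tangent of half this angle, whatever the lens; pixels are square), "cx", "cy" (the principal point, pixels), "view" (4x4, takes a point from world to camera coordinates). Camera axes: x right, y down, z forward; pixel columns grow to the right and rows downward; lengths in m; the calibration is good to about 2 mm. A picture is of the moment at which its call begins. camera_params takes no time and is no camera call.
- env.hand_in(): hands the job in, once; it reports no verdict.
Trained networks look in the newest picture that a camera, given by its name, has taken for a name from the list of things; names that differ only in an ending like _2 or _b are one class to them, and where a whole thing is asked for, a point or a joint stands for the part that bears it (a point fixed in the world has none). Each returns a list of dicts, best first, with "score" (0 to 1); they miss things now and then, are a little off and sometimes report something else, mostly with a low value. They report only what shows in the picture. A call takes as long as a camera call.
- spotter.trace(camera, target): "pixels" (400x640 bool, what is visible of it) and "pixel" ([column, row] in pixels, amid what is visible of it).
The state is a dict: "time": time; "qpos": joint angles; "qd": joint speeds; "tau": joint torques, N m; "tcp_pos": TCP position; "eef_rot": TCP orientation; "ft_force": force on the tool from outside, world axes, zero at the start; "ft_torque": the same for the moment, N m; "width": opening from 0.0 (shut) to 1.0 (fully open).
Only numpy, scipy, OpenCV 4.12 (cv2) and the standard library are available. Lean on these libraries where they do the work, as an engineer would, in place of code of your own. Each camera call takes 0.05 s, during which the arm holds its last target.

## Task

The power failed during a run and the lid of the box-shaped white bench centrifuge (not the small round one) is still locked. Take the release pin from its stand, feel gently along the bottom of the narrow service slot in front of the lid until the tip drops into the hole of the lock bar, press the sprung catch down in it and, keeping it pressed, draw the bar along the slot towards the centrifuge's left side (as seen from its front) until the lid swings up. Then put the pin back upright in its stand, all the way in, and let go; leave the other things on the bench where they are.

Things in the scene. Friction and masses are not known exactly. Their poses are not given: they have to be found in the camera images.
- bench_centrifuge: White and grey bench centrifuge, 200 x 210 x 124 mm (x, y, z), fixed. Origin: centre of its underside, on the bench. x points from its front (display, knob) to its back (lid hinge), y to its left as seen by someone in front of it facing it, z up. The deck in front of the lid is 110 mm above the bench; the lid begins at x = -55 mm and its top is 124 mm above the bench.
- slot (a point): Middle of the mouth of the service slot: a straight, black-rimmed slot in the deck, along the centrifuge's y; this point is at (-72, -8, 110) mm in the centrifuge's frame, same axes. The slot is 11 mm wide (x) and 78 mm long (y from -39 to +39 mm about this point), with upright walls. It is closed at the bottom by the black lock bar, 28 mm down.
- slot_bottom (a point): 28 mm below slot, level with the lock bar's flat, slippery top. The bar is 10 mm thick and has one hole, 12 mm long (y) and as wide as the slot, with a sprung catch plunger 9 to 11.5 mm down in it. The bar stopped where the power failed: the hole's centre is anywhere from y = -30 to +10 mm about this point; it is not measured and hard to see in the dark slot.
- slot_left (a point): Left end (+y) of the slot's mouth, 39 mm from slot. The bar must be drawn towards it. A toothed catch holds it until the plunger is pressed to 12 mm or more below the bar's top (its stop is at 17 mm; 7 to 11 N); while it is kept there, about 3 N slide the bar. It stays where it is left. The lid is free once the hole's centre is under 17 mm from this end; the bar's stop is at 9 mm.
- lid (a joint): Angle of the lid about its hinge at the back, rad: below 0.03 shut and locked, 1.2 fully open. A gas spring swings it up by itself in about 1.5 s as soon as the lock bar lets it go, and holds it open; its front edge moves up and backwards, away from the slot.
- pin_handle (a point): Centre of the grey square handle (18 x 18 x 60 mm, long along z) of the release pin, 96 mm above its tip; x and y are square to its flat sides, z up. Below the handle are a collar (24 mm across, 6 mm thick, underside 60 mm above the tip) and a steel rod, 8 mm in diameter, 60 mm long, with a ball-shaped end. Whole pin 126 mm long, about 0.1 kg, loose, upright in its stand.
- pin_tip (a point): Lower end of the release pin's rod, on its axis; z points along the pin to the handle.
- stand_hole (a point): Centre of the mouth of the hole in the dark steel tool stand (block 64 x 64 x 62 mm on a 76 mm rubber foot, fixed, x and y square to its sides), 62 mm above the bench. The hole is 14 mm in diameter, upright, right through. When the pin is all the way in, its collar rests on the stand's top and its tip is 60 mm below this point.
- reagent_a: White reagent bottle with black cap, 60 mm diameter, 125 mm high, loose; bystander. Origin: centre of its underside.
- reagent_b: Brown reagent bottle with white cap, 52 mm diameter, 104 mm high, loose; bystander. Origin: centre of its underside.
- tube50: Standing plastic tube with blue cap, 34 mm diameter, 118 mm high, loose; bystander. Origin: centre of its underside.

How it is judged:
On the way, in this order (a step that is already met when the one before it is completed fails the run):
1. the pin's tip has dropped into the hole of the lock bar, at least 7 mm below the bar's top (x of pin_tip in the frame of bench_centrifuge between -0.08 and -0.064 m and y of pin_tip in the frame of bench_centrifuge between -0.048 and 0.032 m and z of pin_tip in the frame of bench_centrifuge below 0.075 m), for 0.1 s.
2. the lid has swung open (value of joint lid above 0.9 rad), for 0.2 s.
At the end, for the whole second after the job is handed in: The lid stands open (more than 0.9 rad); the pin stands upright (within 0.1 rad) all the way in the stand (tip within 8 mm of the hole's axis, at least 55 mm below its mouth), let go. The pin never pressed on the centrifuge with over 45 N; no bystander was moved over 30 mm or tipped (value of joint lid above 0.9 rad and horizontal distance between pin_tip and stand_hole below 0.008 m and angle between pin_tip's own z axis and vertical below 0.1 rad and z of pin_tip in the frame of stand_hole below -0.055 m and contact force between release_pin and the fingers below 0.1 N); the robot touches nothing.
It fails at once if a bystander (bottle or tube) is moved by more than 30 mm or tipped over (distance of any of reagent_a, reagent_b, tube50 from where it was at the start of the episode above 0.03 m or angle between any of reagent_a, reagent_b, tube50's own z axis and vertical above 0.4 rad).
It fails at once if the pin is forced against the centrifuge with more than 45 N (contact force between release_pin and bench_centrifuge above 45 N).
It also fails if it takes over 51 s, if anything falls off the work surface, if the arm or the gripper's body presses on something with over 40 N, if the wrist force passes 120 N, or if a joint passes its speed limit or range.

## Working session

There is one attempt and no reset: what is moved stays moved. The work goes in short steps, Python scripts to look and compute and a tool call to move; the robot and the scene stay as the last step left them, time stands still between calls to the robot, and variables do not carry over. Pictures are saved under pics/ and viewed, and the job is handed in when it is done.

Besides the shell and the picture viewer there is one more tool, called by a JSON object that holds its "method" and its "body", one argument or row to a line. carry_out: Moves the arm, as the interface text tells. Shifts and turns lie within -1 to 1; 1 stands for 0.2 m of shift or pi/2 rad of turn. Its arguments: {"type":"object","properties":{"increments":{"type":"array"}},"required":["increments"]}

```bash
mkdir -p pics; python3 - <<'E'
from workcell import env, snapshot, camera_params, spotter
import cv2, numpy as np
np.set_printoptions(precision=4,suppress=True)
for n in("side","top"):
    cv2.imwrite(f"pics/{n}0.png",snapshot(n)); p=camera_params(n)
    print(n,p["vertical_fov"],p["cx"],p["cy"]);print(np.array(p["view"]))
    print('cam pos',-np.array(p["view"])[:3,:3].T@np.array(p["view"])[:3,3])
s=env.read_state();print({k:np.round(v,4) for k,v in s.items()}, env.grip_point_offset)
E
```

```text
side 44.92955000691599 324.4934574380572 203.69132070434523
[[-0.9995 -0.0198 -0.0225  0.5259]
 [ 0.0095  0.5048 -0.8632  0.0543]
 [ 0.0285 -0.863  -0.5043  1.0266]
 [ 0.      0.      0.      1.    ]]
cam pos [0.4959 0.869  0.5764]
top 57.12695210894892 320.18416882104896 195.24987528076994
[[ 0.0146 -0.9999 -0.0015  0.0606]
 [-0.9803 -0.014  -0.1971  0.5367]
 [ 0.1971  0.0043 -0.9804  0.8399]
 [ 0.      0.      0.      1.    ]]
cam pos [0.3597 0.0645 0.9293]
{'time': np.float64(0.1), 'qpos': array([ 1.0813,  0.3089,  1.6351,  0.    ,  1.1997, -0.0697]), 'qd': array([ 0.0006, -0.0012, -0.0039,  0.0004, -0.0005, -0.0005]), 'tau': array([  0.0001, -41.641 , -27.7646,  -0.0001,   0.004 ,  -0.    ]), 'tcp_pos': array([0.2544, 0.5701, 0.2302]), 'eef_rot': array([[ 0.9132, -0.001 ,  0.4075],
       [-0.4076, -0.0018,  0.9132],
       [-0.0002, -1.    , -0.0021]]), 'ft_force': array([0.6828, 0.1187, 0.0595]), 'ft_torque': array([-0.0215, -0.0417,  0.0095]), 'width': np.float64(1.001)} -0.0187
```

View pics/side0.png

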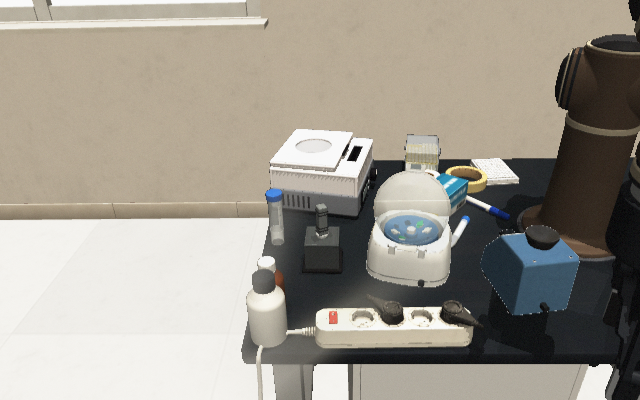

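View pics/top0.png

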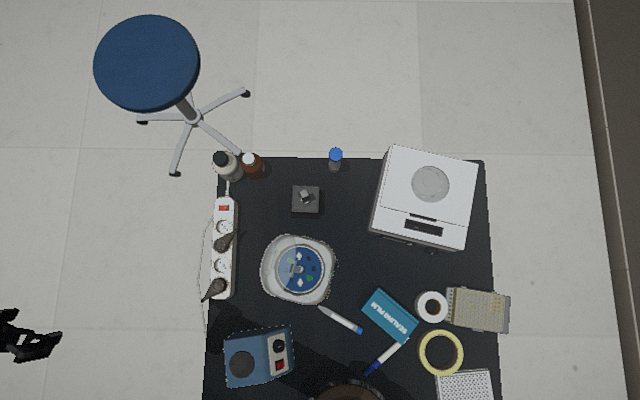

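```bash
python3 - <<'E'
import cv2
a=cv2.imread("pics/top0.png")[140:255,280:490];cv2.imwrite("pics/tz.png",cv2.resize(a,None,fx=3.8,fy=3.8,interpolation=cv2.INTER_CUBIC))
a=cv2.imread("pics/side0.png")[120:280,255:390];cv2.imwrite("pics/sz.png",cv2.resize(a,None,fx=3.7,fy=3.7,interpolation=cv2.INTER_CUBIC))
E
```

```text
(no output)
```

View pics/tz.png

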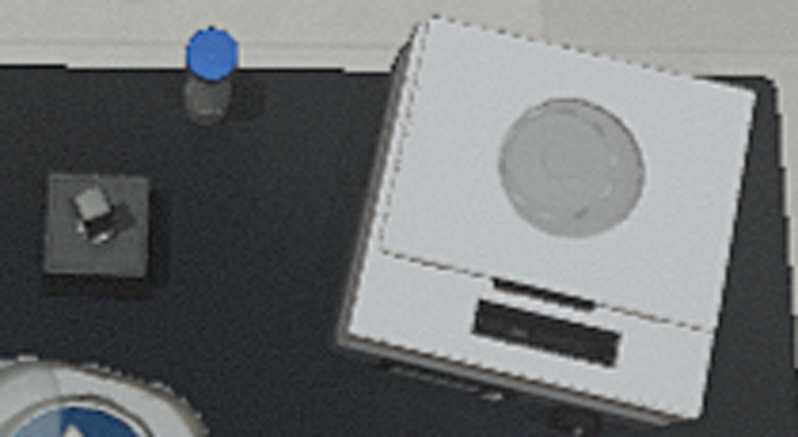

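View pics/sz.png

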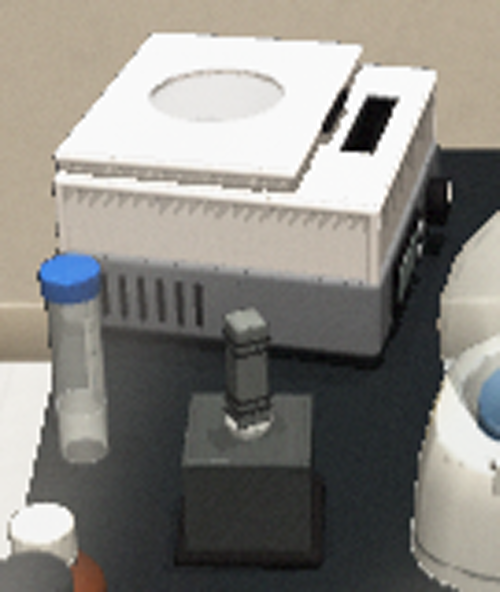

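```bash
cat > h.py <<'E'
from workcell import env, snapshot, camera_params, spotter
import cv2, numpy as np
np.set_printoptions(precision=4,suppress=True)
def cam(n):
    p=camera_params(n);V=np.array(p["view"]);f=200/np.tan(np.radians(p["vertical_fov"])/2)
    return V,f,p["cx"],p["cy"]
def proj(n,P):
    V,f,cx,cy=cam(n);P=np.atleast_2d(P);c=P@V[:3,:3].T+V[:3,3]
    return np.c_[cx+f*c[:,0]/c[:,2],cy+f*c[:,1]/c[:,2]]
def unproj(n,uv,z):
    V,f,cx,cy=cam(n);uv=np.atleast_2d(np.array(uv,float));o=-V[:3,:3].T@V[:3,3]
    d=np.c_[(uv[:,0]-cx)/f,(uv[:,1]-cy)/f,np.ones(len(uv))]@V[:3,:3]
    return o+d*((z-o[2])/d[:,2])[:,None]
E
python3 - <<'E'
from h import *
out={}
for n in("top","side"):
    snapshot(n)
    for t in("bench_centrifuge","pin_handle","stand_hole","slot"):
        try:
            r=spotter.trace(n,t)
        except Exception as e: print(n,t,e);continue
        for k,x in enumerate(r[:2]):
            ys,xs=np.nonzero(x["pixels"]);print(n,t,round(x["score"],2),x["pixel"],len(xs),xs.min(),xs.max(),ys.min(),ys.max())
            out[f"{n}_{t}_{k}"]=x["pixels"]
np.savez("masks.npz",**out)
g=cv2.imread("pics/top0.png");
# slot dark blob
for n,roi in(("top",(395,215,452,245)),("side",(340,138,370,168))):
    im=cv2.imread(f"pics/{n}0.png",0);x0,y0,x1,y1=roi;c=im[y0:y1,x0:x1]
    print(n);print(c if n=="top" else c[:, :])
E
```

```text
top bench_centrifuge 0.86 [424.1, 195.5] 9256 366 478 144 254
top pin_handle 0.59 [303.5, 196.2] 90 301 309 191 203
top stand_hole 0.84 [307.5, 202.4] 819 291 321 186 218
top slot 0.6 [420.8, 203.6] 9187 366 478 144 254
side bench_centrifuge 0.96 [323.5, 171.8] 7434 268 376 128 216
side bench_centrifuge 0.71 [275.9, 216.6] 829 265 284 189 244
side stand_hole 0.77 [320.3, 251.0] 1537 302 341 226 272
side slot 0.89 [321.6, 168.6] 7385 269 375 128 216
top
[[188 190 189 ... 192 188 189]
 [189 187 191 ... 189 192 190]
 [188 189 190 ... 190 189 188]
 ...
 [ 39  43  44 ... 187 190 190]
 [ 44  44  44 ... 189 189 190]
 [ 45  48  45 ... 190 192 187]]
side
[[249 249 249 249 249 249 249 249 250 248 182 136 134 247 246 246 243 244
  244 244 244 244 244 244 244 244 210 205 204 146]
 [249 249 250 249 249 249 249 249 249 238 125 130 244 249 249 250 250 249
  249 249 249 249 249 249 249 249 247 246 246 244]
 [249 249 249 249 250 249 249 249 248 176 128 244 249 249 249 249 249 249
  249 249 249 249 249 249 249 249 249 249 249 250]
 [249 249 249 249 249 250 249 249 235 124 126 250 249 249 249 249 249 2
[... 2604 characters left out ...]
247 246 247 243 249 249
  249 250 249 249 239 240 108 111 112 126 127 129]
 [249 249 249 249 249 249 249 249 249 249 249 249 249 249 249 249 249 249
  249 250 249 249 247 186 106 108 113 124 128 134]
 [249 249 249 249 249 249 249 249 249 249 249 249 249 249 249 249 249 250
  249 249 249 249 246 117 120 105 115 128 128 147]
 [249 249 249 249 249 249 249 249 249 249 249 249 249 249 249 249 249 249
  249 249 249 234 230 104 127 123 112 127 136 158]
 [249 250 249 249 249 249 249 249 249 250 249 249 250 249 249 249 249 249
  250 249 249 243 141 106 126 128 124 130 146 149]
 [249 249 249 249 249 249 249 249 249 249 249 249 249 249 249 249 249 249
  249 249 239 233  99 106 129 129 128 126 155 128]]
```

```bash
python3 - <<'E'
from h import *
def blob(n,roi,z,thr,inv=True):
    im=cv2.imread(f"pics/{n}0.png",0);x0,y0,x1,y1=roi;c=im[y0:y1,x0:x1]
    s=8;b=cv2.resize(c,None,fx=s,fy=s,interpolation=cv2.INTER_LINEAR)
    m=((b<thr) if inv else (b>thr)).astype(np.uint8)
    cs,_=cv2.findContours(m,cv2.RETR_EXTERNAL,cv2.CHAIN_APPROX_NONE);k=max(cs,key=cv2.contourArea)[:,0]
    uv=(k+0.5)/s-0.5+[x0,y0]
    P=unproj(n,uv,z)[:,:2]
    r=cv2.minAreaRect((P*1000).astype(np.float32));print(n,"rect mm",r, 'box',cv2.boxPoints(r).round(1).tolist());return P
blob("top",(400,218,446,240),.110,110)
blob("side",(346,142,366,166),.110,120)
# deck/centrifuge corners in top (zoom px/3.8 + offset): deck front-left, front-right, lid back corners
z=lambda u,v:(280+u/3.8,140+v/3.8)
print("deck FL,FR",unproj("top",[z(345,335),z(698,418)],.110)[:,:2])
print("lid BL,BR",unproj("top",[z(433,17),z(756,92)],.124)[:,:2])
print("lid FL,FR",unproj("top",[z(380,254),z(716,330)],.124)[:,:2])
# stand top corners
st=[z(46,175),z(152,175),z(149,277),z(43,273)]
print("stand",unproj("top",st,.062)[:,:2],unproj("top",st,.062)[:,:2].mean(0))
zs=lambda u,v:(255+u/3.7,120+v/3.7)
ss=[zs(197,394),zs(313,396),zs(313,463),zs(184,463)]
print("stand side",unproj("side",ss,.062)[:,:2],unproj("side",ss,.062)[:,:2].mean(0))
hh=[z(90,187),z(110,207),z(88,221),z(70,203)]
print("handle top",unproj("top",hh,.128)[:,:2],unproj("top",hh,.128)[:,:2].mean(0))
a=cv2.imread("pics/top0.png")[180:225,285:330];cv2.imwrite("pics/hz.png",cv2.resize(a,None,fx=12,fy=12,interpolation=cv2.INTER_CUBIC))
a=cv2.imread("pics/side0.png")[195:245,300:345];cv2.imwrite("pics/hs.png",cv2.resize(a,None,fx=12,fy=12,interpolation=cv2.INTER_CUBIC))
a=cv2.imread("pics/top0.png")[214:242,398:448].astype(float);cv2.imwrite("pics/sl.png",cv2.resize(np.clip(a*4,0,255).astype(np.uint8),None,fx=14,fy=14,interpolation=cv2.INTER_CUBIC))
E
```

```text
top rect mm ((454.7767639160156, -163.08084106445312), (85.4305419921875, 21.528953552246094), 76.86335754394531) box [[434.6000061035156, -202.1999969482422], [455.6000061035156, -207.10000610351562], [475.0, -123.9000015258789], [454.0, -119.0]]
side rect mm ((456.85711669921875, -161.00460815429688), (84.96268463134766, 21.187213897705078), 76.82808685302734) box [[436.8999938964844, -200.0], [457.5, -204.8000030517578], [476.8999938964844, -122.0999984741211], [456.20001220703125, -117.19999694824219]]
deck FL,FR [[ 0.451  -0.0461]
 [ 0.4057 -0.2504]]
lid BL,BR [[ 0.6431 -0.0998]
 [ 0.5987 -0.2918]]
lid FL,FR [[ 0.4972 -0.0652]
 [ 0.4554 -0.2586]]
stand [[0.5558 0.1366]
 [0.5567 0.0691]
 [0.4911 0.07  ]
 [0.4927 0.1366]] [0.5241 0.103 ]
stand side [[0.555  0.0763]
 [0.4938 0.0792]
 [0.4942 0.14  ]
 [0.5584 0.1393]] [0.5253 0.1087]
handle top [[0.534  0.105 ]
 [0.5222 0.093 ]
 [0.5136 0.1057]
 [0.5242 0.1165]] [0.5235 0.1051]
```

View pics/hz.png

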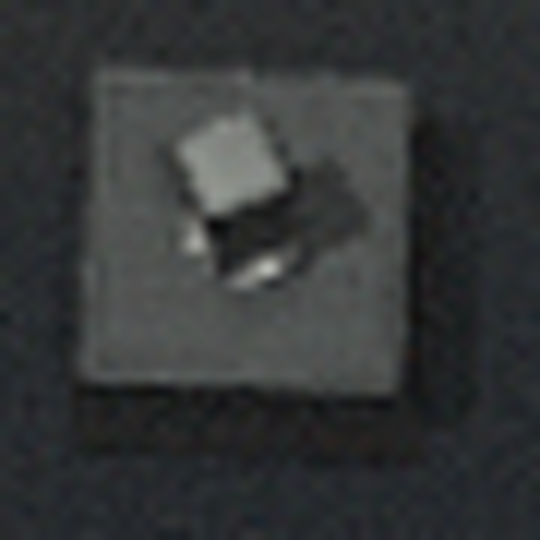

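View pics/hs.png

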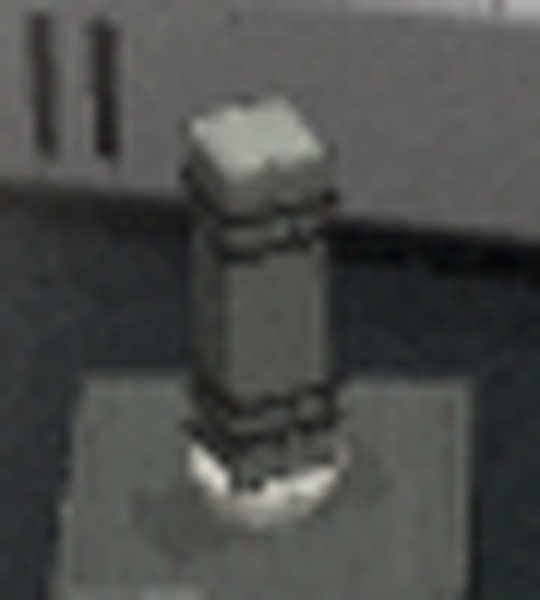

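View pics/sl.png

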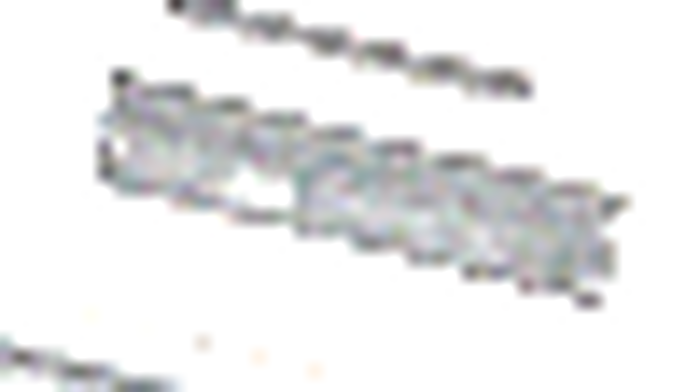

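```bash
python3 - <<'E'
from h import *
q=np.array([(190,125),(275,100),(322,150),(232,185)])/12-0.46+[300,195]
P=unproj("side",q,.128)[:,:2];print("handle side",P,P.mean(0),[np.degrees(np.arctan2(*(P[(i+1)%4]-P[i])[::-1]))%90 for i in range(4)])
q=np.array([(237,110),(293,175),(215,215),(175,155)])/12-0.46+[285,180]
P=unproj("top",q,.128)[:,:2];print("handle top",P,P.mean(0),[np.degrees(np.arctan2(*(P[(i+1)%4]-P[i])[::-1]))%90 for i in range(4)])
for n,roi,thr in(("top",(297,186,312,200),95),("side",(313,201,330,213),125)):
    im=cv2.imread(f"pics/{n}0.png",0);x0,y0,x1,y1=roi
    if n=="top":print(im[y0:y1,x0:x1])
    b=cv2.resize(im[y0:y1,x0:x1],None,fx=8,fy=8,interpolation=cv2.INTER_LINEAR)
    cs,_=cv2.findContours((b>thr).astype(np.uint8),cv2.RETR_EXTERNAL,cv2.CHAIN_APPROX_NONE);k=max(cs,key=cv2.contourArea)[:,0]
    P=unproj(n,(k+.5)/8-.5+[x0,y0],.128)[:,:2]*1000;print(n,cv2.minAreaRect(P.astype(np.float32)))
# stand corner, hz
q=np.array([(95,68),(410,82),(403,392),(80,385)])/12-0.46+[285,180]
P=unproj("top",q,.062)[:,:2];print("stand top",P,P.mean(0))
# bright patch
q=np.array([(235,185),(295,195),(265,195)])/14-0.46+[398,214]
R=np.array([[.974,-.227],[.227,.974]]) # rows: x,y axes of cfuge
for z in(.082,.072): print((unproj("top",q,z)[:,:2]-[.4548,-.1631])@R.T*1000)
print('front wall check',(unproj("top",q,.11)[:,:2]-[.4548,-.1631])@R.T*1000)
E
```

```text
handle side [[0.5378 0.1059]
 [0.525  0.0985]
 [0.5176 0.1137]
 [0.5309 0.1237]] [0.5278 0.1105] [np.float64(29.811519526127427), np.float64(26.215401434402125), np.float64(36.95887896741462), np.float64(21.245947233996574)]
handle top [[0.5352 0.1037]
 [0.523  0.093 ]
 [0.5152 0.1073]
 [0.5264 0.115 ]] [0.5249 0.1048] [np.float64(41.198162521936865), np.float64(28.522462938938844), np.float64(34.41153620002283), np.float64(37.60770215634453)]
[[ 90  90  79  76  76  76  77  84  95  67  73  67  69  64  73]
 [ 73  77  78  77  69  70  77  75  83  87  87  83  81  84  82]
 [ 78  83  83  77  84  79  78  76  85  77  83  84  84  79  75]
 [ 83  83  81  85  78  85  90  91 105  83  78  81  84  79  79]
 [ 81  82  82  76  87 107 136 126 129  99  62  79  84  79  79]
 [ 77  79  77 101 122 132 130 128 124 120  85  75  83  83  84]
 [ 77  60  79 132 140 135 131 127 134 127  94  55  84  87  79]
 [ 75  63  62 110 142 140 133 133 132 134 121  77  74  81  72]
 [ 79  72  56  71 131 143 137 135 137 136 135  97  33  52  51]
 [ 79  70  63  67 125 143 144 141 136 135 119  96  39  50  50]
 [ 80  73  68  45  84 138 143 132 110  97  60  30  35  52  56]
 [ 86  79  77  70  74 116 112  78  40  35  29  32  47  58  53]
 [ 83  81  82  96  97  30  25  35  38  38  33  36  41  43  50]
 [ 80  82  72 104 137  47  21  38  36  42  42  35  44  51  58]]
top ((525.5953979492188, 105.10979461669922), (17.231300354003906, 16.095678329467773), 24.93701171875)
side ((527.6011962890625, 109.2349853515625), (15.785140037536621, 18.901948928833008), 23.685176849365234)
stand top [[0.5579 0.1358]
 [0.5559 0.0722]
 [0.4927 0.0726]
 [0.4932 0.1369]] [0.5249 0.1043]
[[ 1.0804 13.1911]
 [ 1.8398  3.2642]
 [ 0.6469  8.0686]]
[[ 2.7961 10.9858]
 [ 3.5644  0.9417]
 [ 2.3574  5.8028]]
front wall check [[-3.7233 19.366 ]
 [-2.989   9.7671]
 [-4.1426 14.4128]]
```

```bash
cat > d.py <<'E'
import sys
from h import *
s=env.read_state();R=np.array(s["eef_rot"]);p=np.array(s["tcp_pos"])
print("t",s["time"],"pos",p,"F",np.array(s["ft_force"]),"w",s["width"],"jawyaw",np.degrees(np.arctan2(R[1,2],R[0,2])),"q",np.array(s["qpos"]))
if len(sys.argv)>3:
    t=np.array([float(a) for a in sys.argv[1:4]]);print("delta scaled",R.T@(t-p)/0.2)
E
python3 d.py .526 .107 .2302; python3 - <<'E'
from h import *
for n,t in(("top","tube50"),("top","reagent_a"),("top","reagent_b")):
    snapshot(n)
    r=spotter.trace(n,t)
    for x in r[:2]: print(t,x["score"],x["pixel"],unproj(n,[x["pixel"]],.1)[0])
E
```

```text
t 0.6 pos [0.2548 0.5707 0.2313] F [0.0244 0.0238 1.1457] w 0.9975984400381405 jawyaw 65.94851120346975 q [ 1.0813  0.3081  1.6338 -0.      1.1997 -0.0697]
delta scaled [ 2.1834  0.0055 -1.5646]
tube50 0.82 [332.7, 160.4] [0.6102 0.04   0.1   ]
reagent_a 0.88 [226.7, 165.6] [0.5941 0.288  0.1   ]
reagent_a 0.68 [251.8, 168.6] [0.5876 0.2289 0.1   ]
reagent_b 0.82 [253.1, 167.3] [0.5908 0.226  0.1   ]
reagent_b 0.67 [228.5, 165.4] [0.5946 0.2838 0.1   ]
```

{"method": "carry_out", "body": {
  "increments": [
    {"gripper": 0.6,"delta_pos": [0.22,0,-0.16],"roll": 0},
    {"gripper": 0.6,"delta_pos": [0.44,0,-0.31],"roll": 0},
    {"gripper": 0.6,"delta_pos": [0.66,0,-0.47],"roll": 0},
    {"gripper": 0.6,"delta_pos": [0.88,0,-0.63],"roll": 0},
    {"gripper": 0.6,"delta_pos": [1,0,-0.72],"roll": 0}
  ]
}}

```text
time: 1.4
tcp_pos: [0.3795, 0.3559, 0.2315]
eef_rot: [[0.913, 0.001, 0.407], [-0.407, 0.0, 0.913], [0.001, -1.0, 0.0]]
ft_force: [0.5, 0.9, -0.3]
width: 0.603
```

{"method": "carry_out", "body": {
  "increments": [
    {"gripper": 0.6,"delta_pos": [0.22,0,-0.16],"roll": 0.08},
    {"gripper": 0.6,"delta_pos": [0.44,0,-0.31],"roll": 0.16},
    {"gripper": 0.6,"delta_pos": [0.66,0,-0.47],"roll": 0.24},
    {"gripper": 0.6,"delta_pos": [0.88,0,-0.63],"roll": 0.32},
    {"gripper": 0.6,"delta_pos": [1,0,-0.72],"roll": 0.4},
    {"gripper": 0.6,"delta_pos": [1,0,-0.72],"roll": 0.4},
    {"gripper": 0.6,"delta_pos": [1,0,-0.72],"roll": 0.4}
  ]
}}

```text
time: 2.1
tcp_pos: [0.503, 0.1438, 0.2313]
eef_rot: [[0.497, -0.0, 0.868], [-0.868, 0.001, 0.497], [-0.001, -1.0, 0.0]]
ft_force: [-0.2, -0.7, -0.1]
width: 0.6
```

```bash
python3 d.py .526 .107 .2
```

```text
t 2.1 pos [0.503  0.1438 0.2313] F [-0.1768 -0.6976 -0.0738] w 0.6000073876388564 jawyaw 29.818983045671285 q [ 0.1948  0.1118  1.8717  0.0006  1.1583 -0.3259]
delta scaled [0.2168 0.1564 0.0084]
```

{"method": "carry_out", "body": {
  "increments": [
    {"gripper": 0.6,"delta_pos": [0.22,0.1,0.008],"roll": 0},
    {"gripper": 0.6,"delta_pos": [0.22,0.4,0.008],"roll": 0},
    {"gripper": 0.6,"delta_pos": [0.22,0.4,0.008],"roll": 0}
  ]
}}

```text
time: 2.4
tcp_pos: [0.5213, 0.1077, 0.1464]
eef_rot: [[0.5, -0.01, 0.866], [-0.866, -0.001, 0.5], [-0.005, -1.0, -0.009]]
ft_force: [-1.7, -0.3, -1.0]
width: 0.596
```

```bash
python3 d.py .526 .107 .09; python3 - <<'E'
from h import *
a=snapshot("side");cv2.imwrite("pics/s1.png",cv2.resize(a[130:290,240:400],None,fx=3.7,fy=3.7,interpolation=cv2.INTER_CUBIC))
b=snapshot("top");cv2.imwrite("pics/t1.png",cv2.resize(b[120:260,240:400],None,fx=4,fy=4,interpolation=cv2.INTER_CUBIC))
E
```

```text
t 2.4 pos [0.5213 0.1077 0.1464] F [-1.6754 -0.3164 -1.0173] w 0.5958170200866755 jawyaw 30.012581121207756 q [ 0.1216  0.2377  1.9129  0.0006  1.0015 -0.4026]
delta scaled [0.0159 0.2819 0.0212]
```

View pics/s1.png

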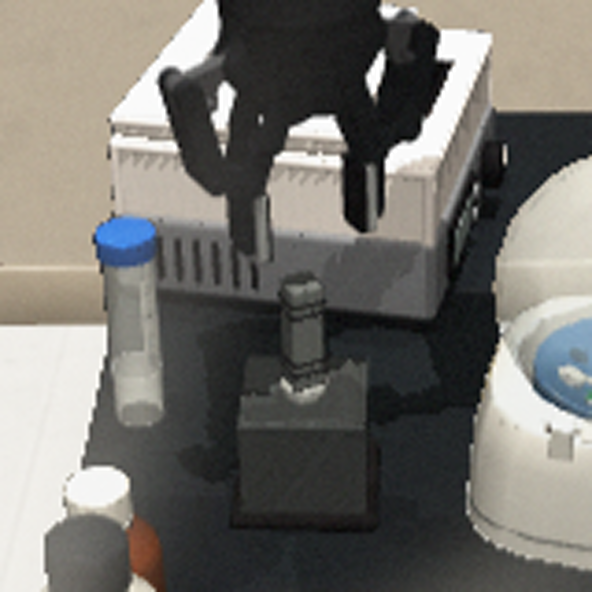

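View pics/t1.png

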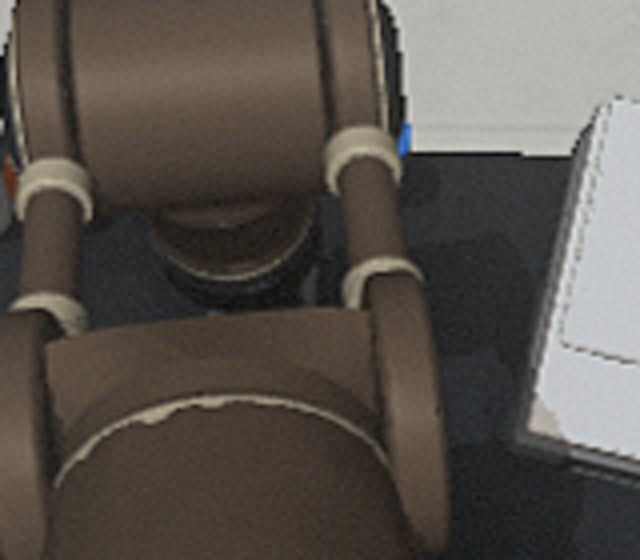

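{"method": "carry_out", "body": {
  "increments": [
    {"gripper": 0.6,"delta_pos": [0,0,0],"roll": 0},
    {"gripper": 0.6,"delta_pos": [0,0.15,0],"roll": 0},
    {"gripper": 0.6,"delta_pos": [0,0.305,0],"roll": 0},
    {"gripper": 0.6,"delta_pos": [0,0.305,0],"roll": 0},
    {"gripper": 0.6,"delta_pos": [0,0.305,0],"roll": 0}
  ]
}}

```text
time: 3.0
tcp_pos: [0.5269, 0.1082, 0.0919]
eef_rot: [[0.5, 0.002, 0.866], [-0.866, 0.0, 0.5], [0.001, -1.0, 0.002]]
ft_force: [0.3, -0.5, 1.0]
width: 0.6
```

```bash
python3 d.py .526 .107 .09; python3 - <<'E'
from h import *
a=snapshot("side");cv2.imwrite("pics/s2.png",cv2.resize(a[150:290,260:380],None,fx=4.2,fy=4.2,interpolation=cv2.INTER_CUBIC))
E
```

```text
t 3.0 pos [0.5269 0.1082 0.0919] F [ 0.301  -0.4946  0.9595] w 0.6004645928356592 jawyaw 30.011944284136792 q [ 0.1215  0.3208  1.9377  0.0001  0.8812 -0.4024]
delta scaled [ 0.0027  0.0097 -0.0069]
```

View pics/s2.png

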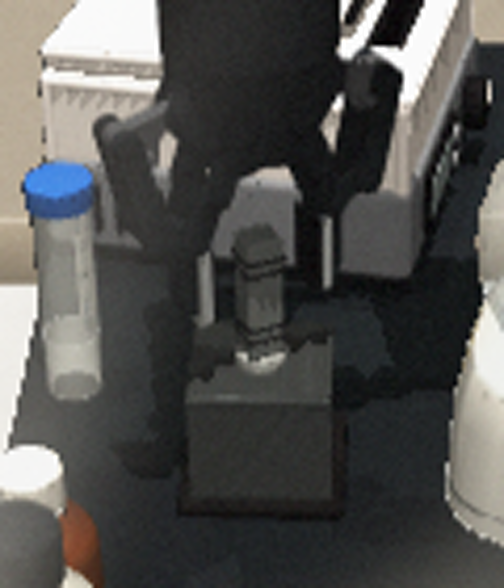

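{"method": "carry_out", "body": {
  "increments": [
    {"gripper": 0,"delta_pos": [0,0,0],"roll": 0},
    {"gripper": 0,"delta_pos": [0,0,0],"roll": 0},
    {"gripper": 0,"delta_pos": [0,0,0],"roll": 0},
    {"gripper": 0,"delta_pos": [0,0,0],"roll": 0},
    {"gripper": 0,"delta_pos": [0,0,0],"roll": 0},
    {"gripper": 0,"delta_pos": [0,0,0],"roll": 0},
    {"gripper": 0,"delta_pos": [0,0,0],"roll": 0},
    {"gripper": 0,"delta_pos": [0,0,0],"roll": 0}
  ]
}}

```text
time: 3.85
tcp_pos: [0.5273, 0.1075, 0.092]
eef_rot: [[0.499, 0.003, 0.867], [-0.867, 0.0, 0.499], [0.001, -1.0, 0.002]]
ft_force: [-0.4, -0.5, 6.5]
width: 0.204
```

```bash
python3 d.py .526 .107 .09; python3 - <<'E'
from h import *
a=snapshot("side");cv2.imwrite("pics/s3.png",cv2.resize(a[150:290,260:380],None,fx=4.2,fy=4.2,interpolation=cv2.INTER_CUBIC))
E
```

```text
t 3.85 pos [0.5273 0.1075 0.092 ] F [-0.3574 -0.4978  6.4991] w 0.20358967841324604 jawyaw 29.93604932477125 q [ 0.1202  0.3208  1.9375  0.0002  0.8806 -0.4024]
delta scaled [-0.0009  0.0098 -0.007 ]
```

View pics/s3.png

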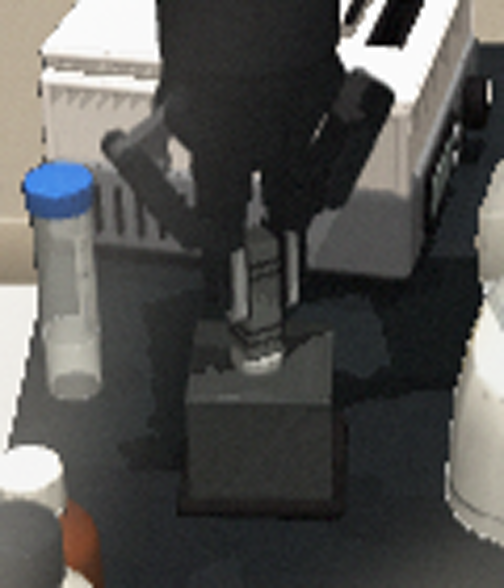

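{"method": "carry_out", "body": {
  "increments": [
    {"gripper": 0,"delta_pos": [0,-0.1,0],"roll": 0},
    {"gripper": 0,"delta_pos": [0,-0.25,0],"roll": 0},
    {"gripper": 0,"delta_pos": [0,-0.4,0],"roll": 0},
    {"gripper": 0,"delta_pos": [0,-0.6,0],"roll": 0},
    {"gripper": 0,"delta_pos": [0,-0.8,0],"roll": 0},
    {"gripper": 0,"delta_pos": [0,-0.8,0],"roll": 0},
    {"gripper": 0,"delta_pos": [0,-0.8,0],"roll": 0}
  ]
}}

```text
time: 4.6
tcp_pos: [0.5265, 0.1074, 0.2514]
eef_rot: [[0.499, 0.002, 0.867], [-0.867, 0.0, 0.499], [0.001, -1.0, 0.002]]
ft_force: [-0.3, 0.1, -1.7]
width: 0.204
```

```bash
python3 d.py .4558 -.162 .252; python3 - <<'E'
from h import *
a=snapshot("side");cv2.imwrite("pics/s4.png",cv2.resize(a[90:250,250:380],None,fx=4.2,fy=4.2,interpolation=cv2.INTER_CUBIC))
E
```

```text
t 4.6 pos [0.5265 0.1074 0.2514] F [-0.2904  0.1089 -1.7039] w 0.2041914567381593 jawyaw 29.939613634204587 q [ 0.1201  0.1187  1.8215 -0.      1.199  -0.4024]
delta scaled [ 0.9906 -0.0042 -0.9787]
```

View pics/s4.png

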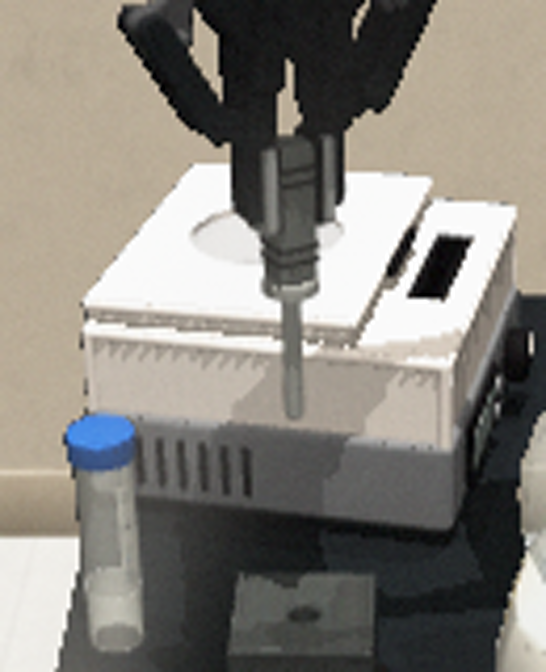

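```bash
python3 - <<'E'
from h import *
s=env.read_state();p=np.array(s["tcp_pos"])
print("pred tip",proj("side",p-[0,0,.090]),"pred collar",proj("side",p-[0,0,.030]),"pred handle top",proj("side",p+[0,0,.036]))
print("obs tip",250+293/4.2-.4,90+418/4.2-.4,"collar under",250+290/4.2-.4,90+292/4.2-.4)
print("stand hole side",unproj("side",[(250+305/4.2-.4,90+613/4.2-.4)],.062))
a=snapshot("side")
im=a[90:250,250:380];b=cv2.cvtColor(im,cv2.COLOR_BGR2GRAY);print(b[62:102:3,60:80])
print(b[141:151,64:84])
t=snapshot("top");cv2.imwrite("pics/t4.png",cv2.resize(t[140:280,250:480],None,fx=3.4,fy=3.4))
E
```

```text
pred tip [[321.7629 190.0956]] pred collar [[320.8837 159.717 ]] pred handle top [[319.8403 123.6623]]
obs tip 319.3619047619048 189.1238095238095 collar under 318.64761904761906 159.1238095238095
stand hole side [[0.5269 0.1083 0.062 ]]
[[223 225 219 138  53  60  68  77  79  78  86  91  89  78  69  54  75 236
  250 249]
 [249 249 249 246  70  70  68  71  84  84  76  86  83  89  85  85 208 250
  249 250]
 [249 249 249 122  97  95  91  75  84  82  81  96 140 178 177 165 106 250
  250 249]
 [248 249 249 244 136 103 124 125 128 122 117 133 126 128 119 181 245 250
  250 250]
 [243 241 243 249 243 244 243 243 103 112 112 104 187 250 249 249 250 250
  250 250]
 [158 162 136 145 147 153 141 148 102 109 111 105 114 172 175 181 186 195
  199 205]
 [242 242 234 235 236 137 137 137 104 110 112 103 106 147 139 138 157 142
  144 149]
 [200 209 217 223 229 234 227 238 146 107 110 105 131 249 249 222 222 183
  197 186]
 [163 159 161 179 162 160 161 183 112 107 110 106 104 154 153 153 157 154
  127 140]
 [186 187 187 160 158 158 158 186 117 119 128 128 110 186 160 159 159 158
  160 158]
 [165 159 15
[... 259 characters left out ...]
0 130 129 144 145 145 157 150 153 155 160 159 161 161 158
  160 159]]
[[92 95 93 91 93 87 93 90 90 95 89 91 89 90 91 92 80 81 84 86]
 [93 92 89 93 93 89 94 92 96 91 92 93 91 92 95 92 81 83 86 83]
 [93 91 92 89 92 88 87 94 92 84 82 91 88 94 92 86 84 84 88 84]
 [92 87 90 93 81 89 71 77 66 59 77 81 86 91 90 83 82 84 88 85]
 [89 90 89 89 76 61 50 53 48 48 45 58 73 93 86 84 84 81 86 86]
 [92 91 92 86 61 44 41 45 46 41 42 42 63 87 82 85 86 84 86 86]
 [95 90 91 82 66 48 41 46 46 44 49 52 80 83 83 82 82 84 86 88]
 [82 83 73 71 68 66 66 62 61 64 69 80 81 84 80 79 80 86 82 88]
 [71 72 70 69 69 69 71 68 69 68 72 70 79 86 83 81 81 84 71 77]
 [67 69 69 69 68 69 71 69 70 70 71 67 72 71 72 74 72 72 69 72]]
```

View pics/t4.png

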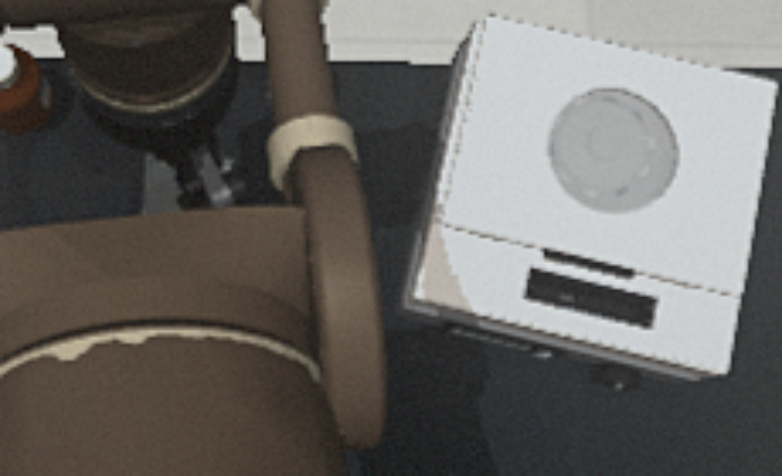

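{"method": "carry_out", "body": {
  "increments": [
    {"gripper": 0,"delta_pos": [0.12,0,-0.12],"roll": -0.06},
    {"gripper": 0,"delta_pos": [0.25,0,-0.25],"roll": -0.14},
    {"gripper": 0,"delta_pos": [0.4,0,-0.4],"roll": -0.22},
    {"gripper": 0,"delta_pos": [0.55,0,-0.55],"roll": -0.3},
    {"gripper": 0,"delta_pos": [0.7,0,-0.7],"roll": -0.38},
    {"gripper": 0,"delta_pos": [0.82,0,-0.82],"roll": -0.46},
    {"gripper": 0,"delta_pos": [0.9,0,-0.9],"roll": -0.521},
    {"gripper": 0,"delta_pos": [0.937,0,-0.936],"roll": -0.521},
    {"gripper": 0,"delta_pos": [0.937,0,-0.936],"roll": -0.521},
    {"gripper": 0,"delta_pos": [0.937,0,-0.936],"roll": -0.521}
  ]
}}

```text
time: 5.75
tcp_pos: [0.4571, -0.1476, 0.2494]
eef_rot: [[0.973, -0.001, 0.229], [-0.229, 0.002, 0.973], [-0.002, -1.0, 0.001]]
ft_force: [-0.1, 0.7, -1.2]
width: 0.203
```

```bash
python3 d.py .4577 -.1484 .21; python3 - <<'E'
from h import *
a=snapshot("side");cv2.imwrite("pics/s5.png",cv2.resize(a[70:230,280:410],None,fx=4,fy=4,interpolation=cv2.INTER_CUBIC))
a=snapshot("top");cv2.imwrite("pics/t5.png",cv2.resize(a[140:280,340:500],None,fx=4,fy=4,interpolation=cv2.INTER_CUBIC))
E
```

```text
t 5.75 pos [ 0.4571 -0.1476  0.2494] F [-0.1031  0.6552 -1.2298] w 0.2034250320193911 jawyaw 76.75169093799464 q [-0.4035  0.0077  1.9437  0.0009  1.1921 -1.7434]
delta scaled [ 0.0042  0.1971 -0.0036]
```

View pics/s5.png

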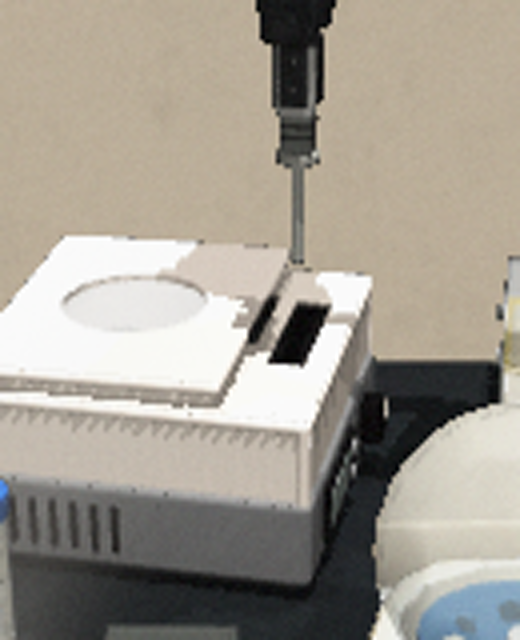

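View pics/t5.png

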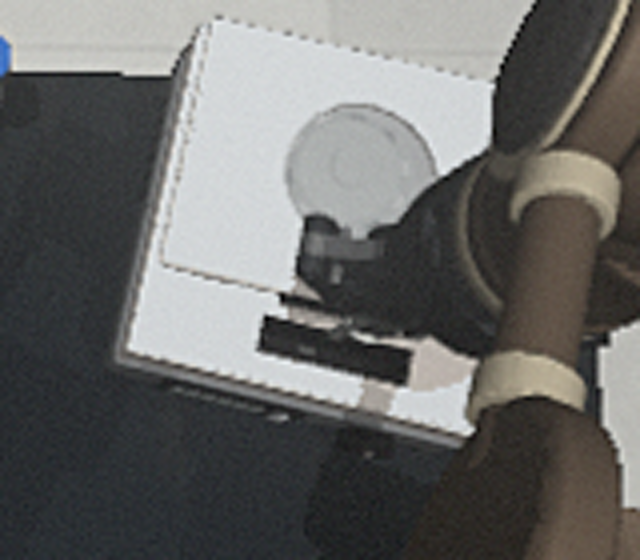

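```bash
python3 - <<'E'
from h import *
s=env.read_state();p=np.array(s["tcp_pos"])
print("pred tip/collar",proj("side",[p-[0,0,.090],p-[0,0,.030]]),"top",proj("top",[p-[0,0,.09],p-[0,0,.03]]))
a=cv2.cvtColor(snapshot("side"),cv2.COLOR_BGR2GRAY)
for r in range(108,140,2): print(r,a[r,346:364])
b=snapshot("top");cv2.imwrite("pics/t6.png",cv2.resize(b[190:240,395:455],None,fx=12,fy=12,interpolation=cv2.INTER_CUBIC))
E
```

```text
pred tip/collar [[354.7498 135.2419]
 [354.9973 109.5528]] top [[422.054  223.2076]
 [430.4021 219.4249]]
108 [177 175 177  85  80  62  75  73  71  64  65  81 185  75 177 176 177 174]
110 [175 173 174  50  90  94  96 105  99 107 103 100 120 159 175 175 170 176]
112 [174 174 175 174 176 177 163 105 107 102 158 177 175 176 174 176 172 173]
114 [177 175 174 178 170 167  81 107 107 100 173 176 174 173 174 174 173 172]
116 [177 173 174 175 172 173  39 104 108  98 174 175 173 175 172 174 174 172]
118 [174 172 173 173 175 172  34 106 108  97 173 174 174 176 176 173 173 176]
120 [173 171 171 172 173 172  39 102 106  97 177 174 175 175 174 171 175 174]
122 [173 175 173 175 173 176  37 106 108  96 175 174 175 174 176 174 172 173]
124 [176 175 177 180 173 176  39 108 130  92 173 176 173 174 175 174 173 172]
126 [173 177 174 176 175 174  39 104 131 118 174 174 175 174 175 173 172 173]
128 [173 176 174 174 174 175  34 109 132 120 175 175 172 174 173 175 173 173]
130 [173 174 175 173 174 171  55 103 136 122 173 174 174 175 178 172 173 172]
132 [191 200 200 202 197 201 104 122 132 120 172 171 174 176 172 173 171 172]
134 [206 206 206 205 205 199 115 131 135  89 174 174 172 174 170 171 171 173]
136 [203 205 207 207 197 119 173 155 159 175 174 174 170 170 168 173 168 171]
138 [207 204 208 194 140 137 137 194 198 198 192 192 201 201 246 246 246 246]
```

View pics/t6.png

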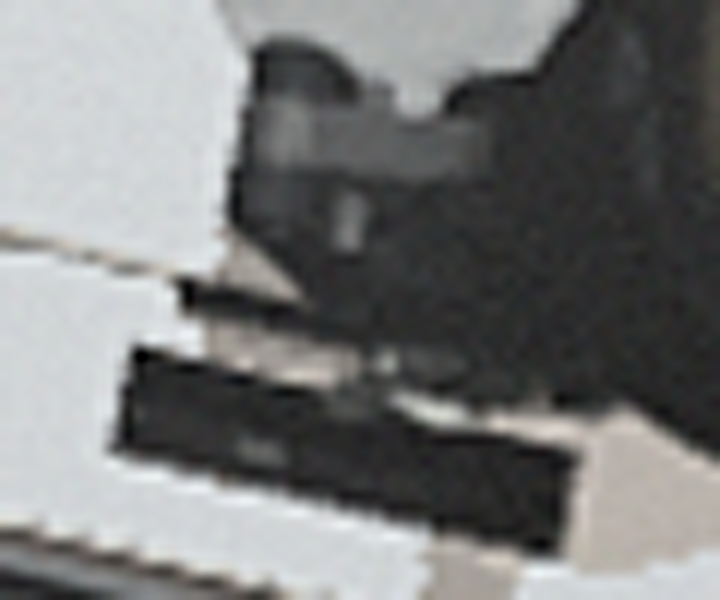

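{"method": "carry_out", "body": {
  "increments": [
    {"gripper": 0,"delta_pos": [0.003,0.1,0],"roll": 0},
    {"gripper": 0,"delta_pos": [0.003,0.19,0],"roll": 0},
    {"gripper": 0,"delta_pos": [0.003,0.215,0],"roll": 0},
    {"gripper": 0,"delta_pos": [0.003,0.215,0],"roll": 0},
    {"gripper": 0,"delta_pos": [0.003,0.215,0],"roll": 0}
  ]
}}

```text
time: 6.45
tcp_pos: [0.4586, -0.1485, 0.208]
eef_rot: [[0.974, 0.001, 0.227], [-0.227, -0.0, 0.974], [0.001, -1.0, -0.0]]
ft_force: [0.6, -1.1, -1.3]
width: 0.199
```

```bash
python3 d.py .4577 -.1484 .17; python3 - <<'E'
from h import *
a=snapshot("side");cv2.imwrite("pics/s7.png",cv2.resize(a[110:175,330:385],None,fx=9,fy=9,interpolation=cv2.INTER_CUBIC))
b=snapshot("top");cv2.imwrite("pics/t7.png",cv2.resize(b[190:240,395:455],None,fx=12,fy=12,interpolation=cv2.INTER_CUBIC))
E
```

```text
t 6.45 pos [ 0.4586 -0.1485  0.208 ] F [ 0.598  -1.141  -1.3008] w 0.1987965099540057 jawyaw 76.86291979112731 q [-0.4036  0.0547  1.9843  0.0001  1.1014 -1.7451]
delta scaled [-0.0045  0.19   -0.0004]
```

View pics/s7.png

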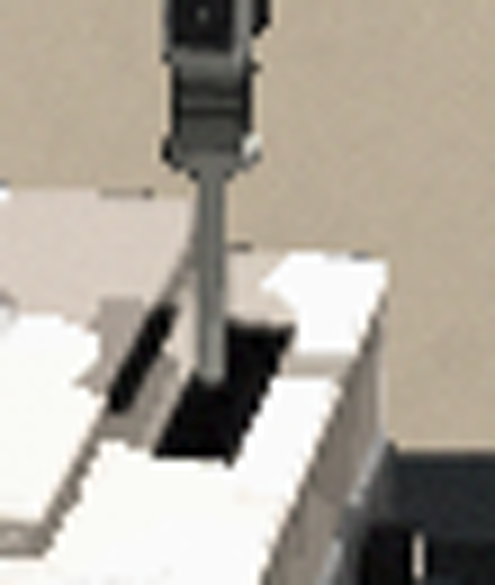

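View pics/t7.png

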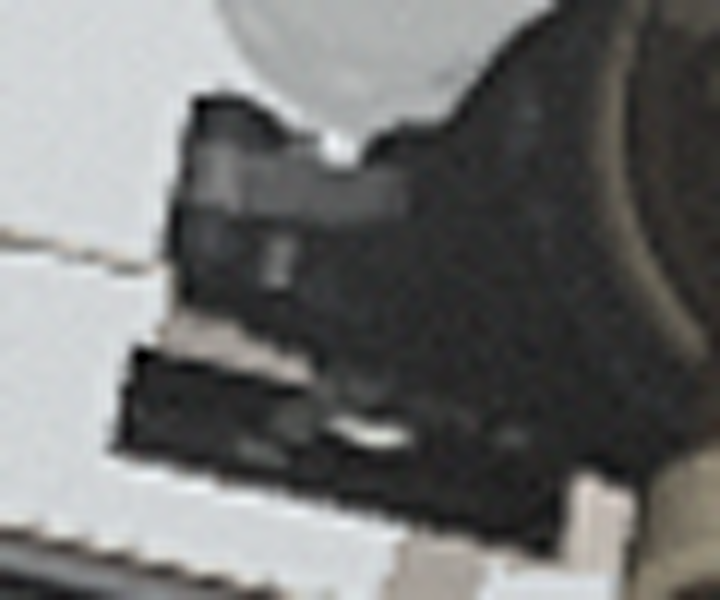

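```bash
python3 - <<'E'
from h import *
nx=np.array([.9738,-.2274]);ny=np.array([.2274,.9738])
for n,uv,c in(("side",(352.9,152),(.4569,-.161)),("top",(419.1,224.5),(.4548,-.1631))):
  for z in(.118,.122):
    P=unproj(n,[uv],z)[0,:2];print(n,z,P,"perp/along rel slot mm",1000*(P-c)@nx,1000*(P-c)@ny)
a=cv2.cvtColor(snapshot("side"),cv2.COLOR_BGR2GRAY)
for r in range(136,156): print(r,a[r,346:366])
E
```

```text
side 0.118 [ 0.4613 -0.1492] perp/along rel slot mm 1.548350572616934 12.499493071134365
side 0.122 [ 0.4616 -0.1403] perp/along rel slot mm -0.17729078142150545 21.219039270640646
top 0.118 [ 0.4598 -0.1521] perp/along rel slot mm 2.3708740914581217 11.826825602795136
top 0.122 [ 0.4593 -0.1511] perp/along rel slot mm 1.647458298925534 12.754411312534547
136 [206 206 205 208 200 124 101 110 101 173 173 174 170 170 168 175 173 172
 171 173]
137 [205 205 204 203 178 124 102 108 100 126 109 115 168 170 169 170 175 170
 171 174]
138 [205 205 208 193 142 116 102 111  98 157 191 191 201 200 200 202 246 246
 246 246]
139 [205 206 204 174 122 113 102 110 100 170 203 208 205 204 204 247 250 250
 250 250]
140 [206 206 193 135 129 114 102 108 100 167 204 208 205 207 247 250 250 250
 250 250]
141 [207 204 169 120 131 116 105 106 103 159 205 208 208 247 250 250 250 250
 250 250]
142 [207 189 130 127 171 114 105 126 108 157 205 206 205 224 223 251 250 250
 250 250]
143 [202 135  96 132 181 128 107 129 116 197 206 204 206 205 207 224 250 250
 251 250]
144 [132  51  34  82 177 132 103 135 122 203 2
[... 297 characters left out ...]
250]
148 [ 13  19 191 207 204 140 102 130 117  11   9  14   9  13  12  35 174 250
 250 250]
149 [ 15  59 148 185 206 140 108 136 115   9   6   3  12  15  12 120 178 206
 208 206]
150 [ 36 118 130 143 205 140 104 130 117  15  10  14  12  12  12 171 177 180
 178 177]
151 [ 89 131 132 157 206  82 102 127  84  12   8  13  20  25  63 179 179 177
 178 181]
152 [125 132 154 159 139  32  44  61  32   9  13  12  21  24 244 246 246 246
 246 247]
153 [129 131 162 161  60  18  19  18   8  10  11  22  24  68 250 250 250 251
 250 250]
154 [129 130 158 130  22  15   9  14  10   4  17  20  22 204 250 250 250 250
 250 250]
155 [131 157 160  63  16   9   4  12   7  11  18  24  42 248 251 250 250 250
 250 250]
```

{"method": "carry_out", "body": {
  "increments": [
    {"gripper": 0,"delta_pos": [-0.0095,0,0],"roll": 0},
    {"gripper": 0,"delta_pos": [-0.0095,0.02,0],"roll": 0},
    {"gripper": 0,"delta_pos": [-0.0095,0.04,0],"roll": 0},
    {"gripper": 0,"delta_pos": [-0.0095,0.055,0],"roll": 0},
    {"gripper": 0,"delta_pos": [-0.0095,0.055,0],"roll": 0}
  ]
}}

```text
time: 7.1
tcp_pos: [0.4559, -0.1481, 0.1956]
eef_rot: [[0.974, -0.001, 0.228], [-0.228, 0.0, 0.974], [-0.001, -1.0, 0.0]]
ft_force: [2.0, -0.3, -1.6]
width: 0.204
```

{"method": "carry_out", "body": {
  "increments": [
    {"gripper": 0,"delta_pos": [0,0.02,0],"roll": 0},
    {"gripper": 0,"delta_pos": [0,0.04,0],"roll": 0},
    {"gripper": 0,"delta_pos": [0,0.06,0],"roll": 0},
    {"gripper": 0,"delta_pos": [0,0.06,0],"roll": 0}
  ]
}}

```text
time: 7.5
tcp_pos: [0.456, -0.1481, 0.1836]
eef_rot: [[0.974, -0.0, 0.228], [-0.228, 0.0, 0.974], [-0.0, -1.0, 0.0]]
ft_force: [1.2, 0.0, -1.8]
width: 0.204
```

In the slot (tip ≈ 0.094). Next: down to the bar top in small steps.

{"method": "carry_out", "body": {
  "increments": [
    {"gripper": 0,"delta_pos": [0,0.02,0],"roll": 0},
    {"gripper": 0,"delta_pos": [0,0.04,0],"roll": 0},
    {"gripper": 0,"delta_pos": [0,0.05,0],"roll": 0},
    {"gripper": 0,"delta_pos": [0,0.05,0],"roll": 0}
  ]
}}

```text
time: 7.9
tcp_pos: [0.456, -0.1481, 0.1739]
eef_rot: [[0.974, -0.0, 0.228], [-0.228, 0.0, 0.974], [-0.0, -1.0, 0.0]]
ft_force: [0.5, -0.7, -1.0]
width: 0.204
```

{"method": "carry_out", "body": {
  "increments": [
    {"gripper": 0,"delta_pos": [0,0.006,0],"roll": 0},
    {"gripper": 0,"delta_pos": [0,0.012,0],"roll": 0},
    {"gripper": 0,"delta_pos": [0,0.012,0],"roll": 0}
  ]
}}

```text
time: 8.2
tcp_pos: [0.456, -0.1482, 0.1718]
eef_rot: [[0.974, -0.0, 0.228], [-0.228, -0.0, 0.974], [-0.0, -1.0, -0.0]]
ft_force: [-0.4, -0.1, -1.0]
width: 0.198
```

{"method": "carry_out", "body": {
  "increments": [
    {"gripper": 0,"delta_pos": [0,0.006,0],"roll": 0},
    {"gripper": 0,"delta_pos": [0,0.012,0],"roll": 0},
    {"gripper": 0,"delta_pos": [0,0.012,0],"roll": 0}
  ]
}}

```text
time: 8.5
tcp_pos: [0.4568, -0.1493, 0.1703]
eef_rot: [[0.974, 0.002, 0.227], [-0.227, -0.003, 0.974], [0.002, -1.0, -0.002]]
ft_force: [-0.1, -2.8, 3.5]
width: 0.199
```

{"method": "carry_out", "body": {
  "increments": [
    {"gripper": 0,"delta_pos": [0,0,-0.005],"roll": 0},
    {"gripper": 0,"delta_pos": [0,0,-0.01],"roll": 0},
    {"gripper": 0,"delta_pos": [0,0,-0.015],"roll": 0},
    {"gripper": 0,"delta_pos": [0,0,-0.015],"roll": 0}
  ]
}}

```text
time: 8.9
tcp_pos: [0.4552, -0.151, 0.169]
eef_rot: [[0.974, -0.0, 0.228], [-0.228, 0.0, 0.974], [-0.0, -1.0, 0.0]]
ft_force: [0.7, -2.7, -0.5]
width: 0.204
```

{"method": "carry_out", "body": {
  "increments": [
    {"gripper": 0,"delta_pos": [0,0.006,-0.006],"roll": 0},
    {"gripper": 0,"delta_pos": [0,0.012,-0.006],"roll": 0},
    {"gripper": 0,"delta_pos": [0,0.012,-0.006],"roll": 0}
  ]
}}

```text
time: 9.2
tcp_pos: [0.455, -0.1519, 0.1666]
eef_rot: [[0.974, -0.0, 0.228], [-0.228, 0.001, 0.974], [-0.0, -1.0, 0.001]]
ft_force: [0.8, 0.3, -0.6]
width: 0.198
```

{"method": "carry_out", "body": {
  "increments": [
    {"gripper": 0,"delta_pos": [0,0.008,-0.004],"roll": 0},
    {"gripper": 0,"delta_pos": [0,0.016,-0.004],"roll": 0},
    {"gripper": 0,"delta_pos": [0,0.016,-0.004],"roll": 0}
  ]
}}

```text
time: 9.5
tcp_pos: [0.4548, -0.1528, 0.1635]
eef_rot: [[0.974, -0.0, 0.228], [-0.228, 0.001, 0.974], [-0.0, -1.0, 0.0]]
ft_force: [1.3, 0.2, -1.3]
width: 0.2
```

{"method": "carry_out", "body": {
  "increments": [
    {"gripper": 0,"delta_pos": [0,0.008,0],"roll": 0},
    {"gripper": 0,"delta_pos": [0,0.016,0],"roll": 0},
    {"gripper": 0,"delta_pos": [0,0.016,0],"roll": 0}
  ]
}}

```text
time: 9.8
tcp_pos: [0.4554, -0.1532, 0.1617]
eef_rot: [[0.974, 0.001, 0.228], [-0.228, -0.0, 0.974], [0.001, -1.0, -0.0]]
ft_force: [-0.3, -0.1, 5.5]
width: 0.205
```

{"method": "carry_out", "body": {
  "increments": [
    {"gripper": 0,"delta_pos": [0,0.008,0],"roll": 0},
    {"gripper": 0,"delta_pos": [0,0.016,0],"roll": 0},
    {"gripper": 0,"delta_pos": [0,0.016,0],"roll": 0},
    {"gripper": 0,"delta_pos": [0,0.016,0],"roll": 0}
  ]
}}

```text
time: 10.2
tcp_pos: [0.456, -0.1535, 0.1592]
eef_rot: [[0.974, 0.002, 0.228], [-0.228, -0.001, 0.974], [0.002, -1.0, -0.001]]
ft_force: [-0.1, -1.0, 7.5]
width: 0.203
```

{"method": "carry_out", "body": {
  "increments": [
    {"gripper": 0,"delta_pos": [0,0.006,0],"roll": 0},
    {"gripper": 0,"delta_pos": [0,0.012,0],"roll": 0},
    {"gripper": 0,"delta_pos": [0,0.012,0],"roll": 0},
    {"gripper": 0,"delta_pos": [0,0.012,0],"roll": 0}
  ]
}}

```text
time: 10.6
tcp_pos: [0.4562, -0.1536, 0.1571]
eef_rot: [[0.974, 0.002, 0.228], [-0.228, -0.001, 0.974], [0.003, -1.0, -0.001]]
ft_force: [-1.6, 1.4, 8.2]
width: 0.202
```

{"method": "carry_out", "body": {
  "increments": [
    {"gripper": 0,"delta_pos": [0,0,0.01],"roll": 0},
    {"gripper": 0,"delta_pos": [0,0,0.02],"roll": 0},
    {"gripper": 0,"delta_pos": [0,0,0.03],"roll": 0},
    {"gripper": 0,"delta_pos": [0,0,0.04],"roll": 0},
    {"gripper": 0,"delta_pos": [0,0,0.04],"roll": 0}
  ]
}}

```text
time: 11.1
tcp_pos: [0.4582, -0.1472, 0.1574]
eef_rot: [[0.974, 0.003, 0.226], [-0.226, -0.005, 0.974], [0.004, -1.0, -0.004]]
ft_force: [-0.3, -3.7, 8.5]
width: 0.202
```

{"method": "carry_out", "body": {
  "increments": [
    {"gripper": 0,"delta_pos": [0,0,0.01],"roll": 0},
    {"gripper": 0,"delta_pos": [0,0,0.02],"roll": 0},
    {"gripper": 0,"delta_pos": [0,0,0.03],"roll": 0},
    {"gripper": 0,"delta_pos": [0,0,0.04],"roll": 0},
    {"gripper": 0,"delta_pos": [0,0,0.05],"roll": 0},
    {"gripper": 0,"delta_pos": [0,0,0.05],"roll": 0}
  ]
}}

```text
time: 11.7
tcp_pos: [0.4605, -0.1373, 0.1574]
eef_rot: [[0.974, 0.003, 0.226], [-0.226, -0.004, 0.974], [0.004, -1.0, -0.003]]
ft_force: [-2.1, -1.4, 7.3]
width: 0.204
```

{"method": "carry_out", "body": {
  "increments": [
    {"gripper": 0,"delta_pos": [0,0,0.01],"roll": 0},
    {"gripper": 0,"delta_pos": [0,0,0.02],"roll": 0},
    {"gripper": 0,"delta_pos": [0,0,0.025],"roll": 0},
    {"gripper": 0,"delta_pos": [0,0,0.025],"roll": 0}
  ]
}}

```text
time: 12.1
tcp_pos: [0.4617, -0.1324, 0.1574]
eef_rot: [[0.974, 0.003, 0.227], [-0.227, -0.004, 0.974], [0.004, -1.0, -0.003]]
ft_force: [-0.5, -2.1, 7.7]
width: 0.202
```

```bash
python3 - <<'E'
from h import *
a=snapshot("side");cv2.imwrite("pics/s8.png",cv2.resize(a[60:230,260:410],None,fx=3.5,fy=3.5,interpolation=cv2.INTER_CUBIC))
E
```

```text
(no output)
```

View pics/s8.png

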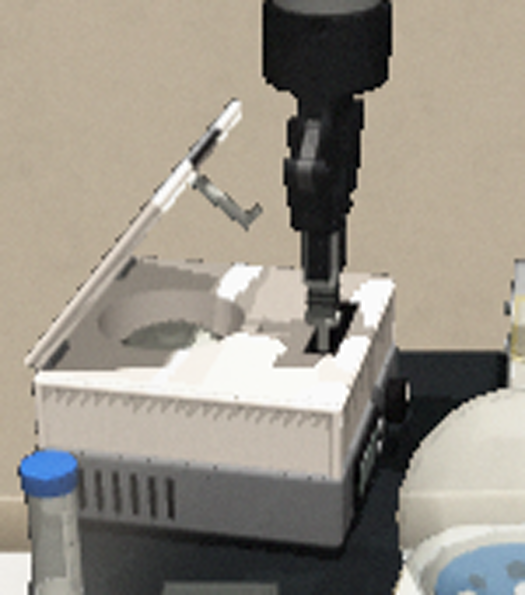

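{"method": "carry_out", "body": {
  "increments": [
    {"gripper": 0,"delta_pos": [0,0,-0.008],"roll": 0},
    {"gripper": 0,"delta_pos": [0,0,-0.008],"roll": 0},
    {"gripper": 0,"delta_pos": [0,0,-0.008],"roll": 0},
    {"gripper": 0,"delta_pos": [0,0,-0.008],"roll": 0},
    {"gripper": 0,"delta_pos": [0,0,-0.008],"roll": 0},
    {"gripper": 0,"delta_pos": [0,0,-0.008],"roll": 0},
    {"gripper": 0,"delta_pos": [0,0,-0.008],"roll": 0},
    {"gripper": 0,"delta_pos": [0,0,-0.008],"roll": 0},
    {"gripper": 0,"delta_pos": [0,0,-0.008],"roll": 0},
    {"gripper": 0,"delta_pos": [0,0,-0.008],"roll": 0}
  ]
}}

```text
time: 13.15
tcp_pos: [0.4616, -0.1333, 0.1574]
eef_rot: [[0.974, 0.004, 0.227], [-0.227, -0.002, 0.974], [0.004, -1.0, -0.001]]
ft_force: [-0.3, -0.7, 8.0]
width: 0.203
```

```bash
python3 - <<'E'
from h import *
a=snapshot("side");cv2.imwrite("pics/s9.png",cv2.resize(a[60:230,260:410],None,fx=3.5,fy=3.5,interpolation=cv2.INTER_CUBIC))
E
python3 d.py
```

```text
t 13.2 pos [ 0.4615 -0.1333  0.1574] F [-1.4079 -1.3953  7.2046] w 0.20252021909613419 jawyaw 76.85729513037089 q [-0.3712  0.1169  2.0321 -0.001   0.9885 -1.712 ]
```

View pics/s9.png

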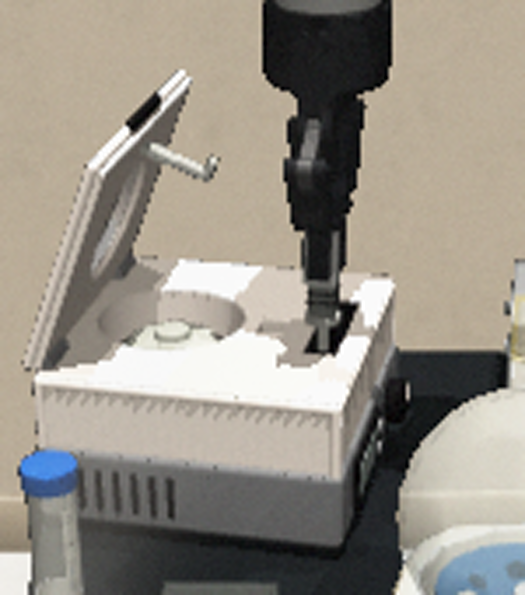

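{"method": "carry_out", "body": {
  "increments": [
    {"gripper": 0,"delta_pos": [0,-0.05,0],"roll": 0},
    {"gripper": 0,"delta_pos": [0,-0.12,0],"roll": 0},
    {"gripper": 0,"delta_pos": [0,-0.25,0],"roll": 0},
    {"gripper": 0,"delta_pos": [0,-0.4,0],"roll": 0},
    {"gripper": 0,"delta_pos": [0,-0.5,0],"roll": 0},
    {"gripper": 0,"delta_pos": [0,-0.5,0],"roll": 0},
    {"gripper": 0,"delta_pos": [0,-0.5,0],"roll": 0}
  ]
}}

```text
time: 13.9
tcp_pos: [0.4592, -0.1319, 0.2545]
eef_rot: [[0.974, -0.001, 0.228], [-0.228, 0.0, 0.974], [-0.001, -1.0, 0.0]]
ft_force: [0.3, -0.3, -1.1]
width: 0.204
```

```bash
python3 d.py .5268 .1074 .252
```

```text
t 13.9 pos [ 0.4592 -0.1319  0.2545] F [ 0.3177 -0.2971 -1.0635] w 0.20433583891605842 jawyaw 76.83831394289628 q [-0.3709 -0.0032  1.9438  0.      1.202  -1.712 ]
delta scaled [0.0566 0.0128 1.2421]
```

{"method": "carry_out", "body": {
  "increments": [
    {"gripper": 0,"delta_pos": [0,0,0.12],"roll": 0.06},
    {"gripper": 0,"delta_pos": [0,0,0.28],"roll": 0.14},
    {"gripper": 0,"delta_pos": [0.01,0,0.45],"roll": 0.22},
    {"gripper": 0,"delta_pos": [0.02,0,0.62],"roll": 0.3},
    {"gripper": 0,"delta_pos": [0.03,0,0.78],"roll": 0.38},
    {"gripper": 0,"delta_pos": [0.05,0,0.92],"roll": 0.46},
    {"gripper": 0,"delta_pos": [0.057,0,1],"roll": 0.521},
    {"gripper": 0,"delta_pos": [0.057,0,1],"roll": 0.521},
    {"gripper": 0,"delta_pos": [0.057,0,1],"roll": 0.521}
  ]
}}

```text
time: 14.8
tcp_pos: [0.515, 0.0598, 0.253]
eef_rot: [[0.502, -0.004, 0.865], [-0.865, -0.001, 0.502], [-0.001, -1.0, -0.004]]
ft_force: [-0.2, 0.0, -1.2]
width: 0.201
```

```bash
python3 d.py .5268 .1074 .2
```

```text
t 14.8 pos [0.515  0.0598 0.253 ] F [-0.1674  0.0345 -1.242 ] w 0.20106487566331277 jawyaw 30.107934911033855 q [ 0.032   0.0837  1.8567 -0.0007  1.2056 -0.4932]
delta scaled [-0.1759  0.2647  0.1716]
```

Move over the stand at the same height and look before inserting.

{"method": "carry_out", "body": {
  "increments": [
    {"gripper": 0,"delta_pos": [-0.1,0,0.1],"roll": 0},
    {"gripper": 0,"delta_pos": [-0.176,0,0.172],"roll": 0},
    {"gripper": 0,"delta_pos": [-0.176,0.1,0.172],"roll": 0},
    {"gripper": 0,"delta_pos": [-0.176,0.2,0.172],"roll": 0},
    {"gripper": 0,"delta_pos": [-0.176,0.2,0.172],"roll": 0},
    {"gripper": 0,"delta_pos": [-0.176,0.2,0.172],"roll": 0}
  ]
}}

```text
time: 15.4
tcp_pos: [0.5279, 0.1066, 0.2144]
eef_rot: [[0.499, -0.002, 0.867], [-0.867, -0.001, 0.499], [-0.001, -1.0, -0.002]]
ft_force: [-0.3, -0.3, -0.1]
width: 0.202
```

```bash
python3 d.py .5268 .1074 .16; python3 - <<'E'
from h import *
s=env.read_state();p=np.array(s["tcp_pos"])
print(proj("side",[p-[0,0,.09],p-[0,0,.03]]))
a=snapshot("side");cv2.imwrite("pics/s10.png",cv2.resize(a[165:260,290:355],None,fx=6.2,fy=6.2,interpolation=cv2.INTER_CUBIC))
g=cv2.cvtColor(a,cv2.COLOR_BGR2GRAY)
for r in range(186,224,3): print(r,g[r,310:330])
E
```

```text
t 15.4 pos [0.5279 0.1066 0.2144] F [-0.328  -0.3392 -0.1138] w 0.20188393567887353 jawyaw 29.919785264034807 q [ 0.1185  0.1612  1.8518 -0.0003  1.1308 -0.4035]
delta scaled [-0.006   0.2718 -0.0022]
[[320.8418 206.8202]
 [319.949  177.686 ]]
186 [186 185 187 189 188 185 185 129 105 105 103 107 187 189 160 159 157 160
 155 157]
189 [186 185 187 187 188 188 186 135 102 103 103  98 188 167 159 158 159 158
 160 159]
192 [109 110 113 115 116 114 110  99  98 108 105  93 161 120 132 132 145 142
 140 160]
195 [ 81  81  82  87  87  82  86  75  98 106 105 108  76  80  85  81  84  84
  84  87]
198 [ 85  85  85  84  84  82  82  77 103 126 128 116  73  84  84  79  81  79
  79  80]
201 [ 83  83  81  84  84  84  80  81 109 124 127 117  80  80  82  81  82  80
  80  78]
204 [ 83  80  80  81  81  79  81  80 103 121 126 120  78  78  80  78  77  80
  78  81]
207 [81 78 84 79 79 79 77 79 76 87 88 82 78 78 81 73 81 77 81 82]
210 [72 73 79 80 79 78 80 80 78 78 79 76 79 78 80 77 77 80 77 76]
213 [28 26 28 27 25 24 23 27 24 22 22 22 26 26 24 30 32 37 39 38]
216 [31 29 30 23 25 24 24 20 22 20 19 20 18 18 13 16 13 16 15 16]
219 [28 27 26 27 25 24 24 26 23 20 21 21 22 21 23 19 38 36 35 37]
222 [35 29 27 26 28 29 28 28 22 25 31 24 25 28 25 17 42 40 37 41]
```

View pics/s10.png

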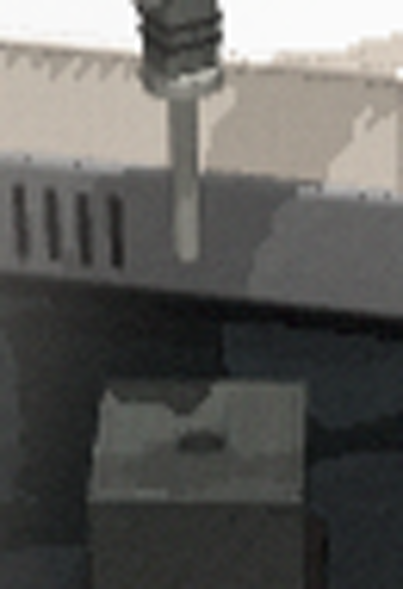

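```bash
python3 d.py .525 .107 .158
```

```text
t 15.45 pos [0.5288 0.1068 0.2154] F [-0.2411  0.971  -0.8058] w 0.20205834917529417 jawyaw 29.913977136172164 q [ 0.1187  0.1604  1.8504 -0.0002  1.1307 -0.4033]
delta scaled [-0.0104  0.287  -0.016 ]
```

{"method": "carry_out", "body": {
  "increments": [
    {"gripper": 0,"delta_pos": [-0.007,0.1,-0.012],"roll": 0},
    {"gripper": 0,"delta_pos": [-0.007,0.2,-0.012],"roll": 0},
    {"gripper": 0,"delta_pos": [-0.007,0.28,-0.012],"roll": 0},
    {"gripper": 0,"delta_pos": [-0.007,0.28,-0.012],"roll": 0},
    {"gripper": 0,"delta_pos": [-0.007,0.28,-0.012],"roll": 0},
    {"gripper": 0,"delta_pos": [-0.007,0.28,-0.012],"roll": 0}
  ]
}}

```text
time: 16.05
tcp_pos: [0.5273, 0.1076, 0.1609]
eef_rot: [[0.499, 0.003, 0.867], [-0.867, 0.0, 0.499], [0.001, -1.0, 0.003]]
ft_force: [-0.8, 1.1, -0.4]
width: 0.201
```

```bash
python3 d.py .525 .107 .15; python3 - <<'E'
from h import *
s=env.read_state();p=np.array(s["tcp_pos"])
print(proj("side",[p-[0,0,.09],p-[0,0,.03]]))
a=snapshot("side");cv2.imwrite("pics/s11.png",cv2.resize(a[200:250,295:350],None,fx=11,fy=11,interpolation=cv2.INTER_CUBIC))
E
```

```text
t 16.05 pos [0.5273 0.1076 0.1609] F [-0.7727  1.1116 -0.3597] w 0.20120220063210054 jawyaw 29.937579041184534 q [ 0.1204  0.2212  1.8996 -0.      1.0176 -0.4021]
delta scaled [-0.0032  0.0542 -0.0119]
[[321.8683 231.4735]
 [321.0372 204.0453]]
```

View pics/s11.png

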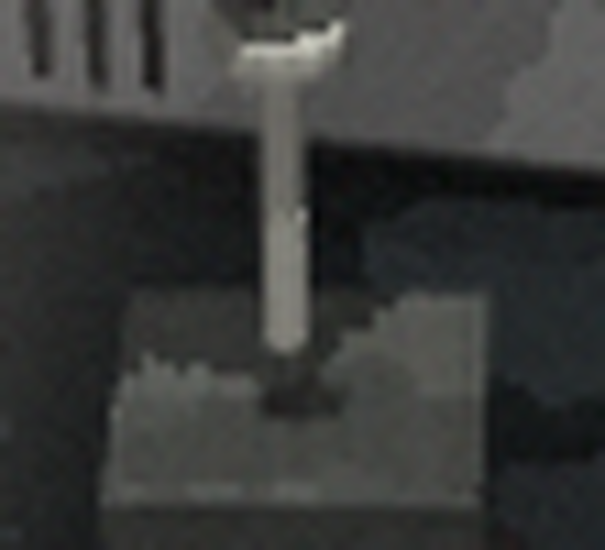

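{"method": "carry_out", "body": {
  "increments": [
    {"gripper": 0,"delta_pos": [-0.006,0,-0.01],"roll": 0},
    {"gripper": 0,"delta_pos": [-0.006,0.03,-0.01],"roll": 0},
    {"gripper": 0,"delta_pos": [-0.006,0.06,-0.01],"roll": 0},
    {"gripper": 0,"delta_pos": [-0.006,0.09,-0.01],"roll": 0},
    {"gripper": 0,"delta_pos": [-0.006,0.09,-0.01],"roll": 0}
  ]
}}

```text
time: 16.6
tcp_pos: [0.5228, 0.1076, 0.1396]
eef_rot: [[0.499, -0.002, 0.866], [-0.866, -0.0, 0.499], [-0.001, -1.0, -0.002]]
ft_force: [-0.2, 0.3, -0.3]
width: 0.198
```

```bash
python3 d.py .525 .107 .095; python3 - <<'E'
from h import *
a=snapshot("side");cv2.imwrite("pics/s12.png",cv2.resize(a[200:250,295:350],None,fx=11,fy=11,interpolation=cv2.INTER_CUBIC))
E
```

```text
t 16.6 pos [0.5228 0.1076 0.1396] F [-0.1821  0.3268 -0.3343] w 0.19778976349225885 jawyaw 29.953251356309842 q [ 0.1214  0.2448  1.92   -0.0001  0.9788 -0.4013]
delta scaled [0.0083 0.2232 0.0086]
```

View pics/s12.png

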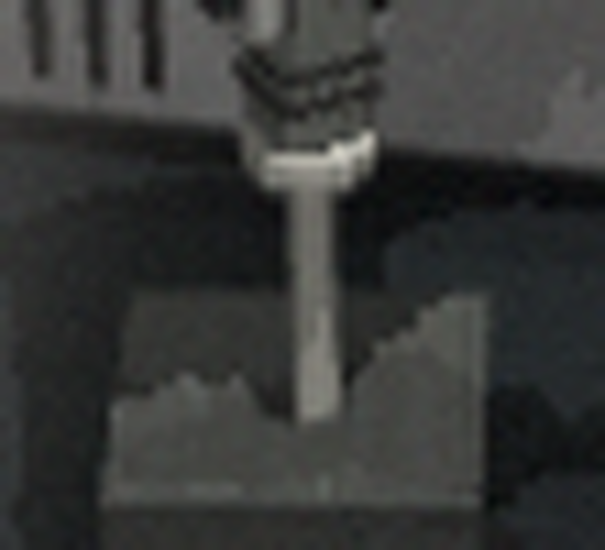

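{"method": "carry_out", "body": {
  "increments": [
    {"gripper": 0,"delta_pos": [0.005,0.02,0.0085],"roll": 0},
    {"gripper": 0,"delta_pos": [0.005,0.06,0.0085],"roll": 0},
    {"gripper": 0,"delta_pos": [0.005,0.1,0.0085],"roll": 0},
    {"gripper": 0,"delta_pos": [0.005,0.14,0.0085],"roll": 0},
    {"gripper": 0,"delta_pos": [0.005,0.18,0.0085],"roll": 0},
    {"gripper": 0,"delta_pos": [0.005,0.2,0.0085],"roll": 0},
    {"gripper": 0,"delta_pos": [0.005,0.2,0.0085],"roll": 0}
  ]
}}

```text
time: 17.35
tcp_pos: [0.5247, 0.1076, 0.1]
eef_rot: [[0.499, -0.002, 0.866], [-0.866, -0.0, 0.499], [-0.001, -1.0, -0.002]]
ft_force: [-1.1, -0.3, -0.4]
width: 0.2
```

{"method": "carry_out", "body": {
  "increments": [
    {"gripper": 0,"delta_pos": [0,0.02,0],"roll": 0},
    {"gripper": 0,"delta_pos": [0,0.035,0],"roll": 0},
    {"gripper": 0,"delta_pos": [0,0.035,0],"roll": 0},
    {"gripper": 0,"delta_pos": [0,0.035,0],"roll": 0}
  ]
}}

```text
time: 17.75
tcp_pos: [0.5256, 0.1077, 0.0942]
eef_rot: [[0.499, 0.0, 0.866], [-0.866, 0.0, 0.499], [0.0, -1.0, 0.0]]
ft_force: [-0.3, 0.6, -1.2]
width: 0.202
```

{"method": "carry_out", "body": {
  "increments": [
    {"gripper": 0,"delta_pos": [0,0.005,0],"roll": 0},
    {"gripper": 0,"delta_pos": [0,0.01,0],"roll": 0},
    {"gripper": 0,"delta_pos": [0,0.01,0],"roll": 0},
    {"gripper": 0,"delta_pos": [0,0.01,0],"roll": 0}
  ]
}}

```text
time: 18.15
tcp_pos: [0.5255, 0.1077, 0.0921]
eef_rot: [[0.499, -0.0, 0.866], [-0.866, 0.0, 0.499], [-0.0, -1.0, -0.0]]
ft_force: [-0.0, 0.0, -0.7]
width: 0.204
```

{"method": "carry_out", "body": {
  "increments": [
    {"gripper": 0,"delta_pos": [0,0.005,0],"roll": 0},
    {"gripper": 0,"delta_pos": [0,0.009,0],"roll": 0},
    {"gripper": 0,"delta_pos": [0,0.009,0],"roll": 0},
    {"gripper": 0,"delta_pos": [0,0.009,0],"roll": 0}
  ]
}}

```text
time: 18.55
tcp_pos: [0.5257, 0.1077, 0.0919]
eef_rot: [[0.499, -0.0, 0.866], [-0.866, -0.0, 0.499], [-0.0, -1.0, -0.0]]
ft_force: [-3.6, -1.4, 8.3]
width: 0.2
```

Seated (collar on the stand at TCP 0.092, as at the grasp). Release partly, then rise.

{"method": "carry_out", "body": {
  "increments": [
    {"gripper": 0.25,"delta_pos": [0,-0.006,0],"roll": 0},
    {"gripper": 0.4,"delta_pos": [0,-0.006,0],"roll": 0},
    {"gripper": 0.6,"delta_pos": [0,-0.006,0],"roll": 0},
    {"gripper": 0.6,"delta_pos": [0,-0.006,0],"roll": 0},
    {"gripper": 0.6,"delta_pos": [0,-0.006,0],"roll": 0},
    {"gripper": 0.6,"delta_pos": [0,-0.006,0],"roll": 0},
    {"gripper": 0.6,"delta_pos": [0,-0.006,0],"roll": 0}
  ]
}}

```text
time: 19.25
tcp_pos: [0.5255, 0.1076, 0.0914]
eef_rot: [[0.499, -0.0, 0.867], [-0.867, -0.0, 0.499], [-0.0, -1.0, -0.0]]
ft_force: [0.1, -0.0, -0.3]
width: 0.6
```

{"method": "carry_out", "body": {
  "increments": [
    {"gripper": 0.6,"delta_pos": [0,-0.1,0],"roll": 0},
    {"gripper": 0.6,"delta_pos": [0,-0.25,0],"roll": 0},
    {"gripper": 0.6,"delta_pos": [0,-0.45,0],"roll": 0},
    {"gripper": 0.6,"delta_pos": [0,-0.7,0],"roll": 0},
    {"gripper": 0.6,"delta_pos": [0,-0.7,0],"roll": 0},
    {"gripper": 0.6,"delta_pos": [0,-0.7,0],"roll": 0}
  ]
}}

```text
time: 19.85
tcp_pos: [0.5268, 0.1078, 0.2335]
eef_rot: [[0.499, 0.004, 0.866], [-0.866, 0.001, 0.499], [0.002, -1.0, 0.004]]
ft_force: [-0.5, 0.7, -0.6]
width: 0.596
```

```bash
python3 d.py; python3 - <<'E'
from h import *
a=snapshot("side");cv2.imwrite("pics/s13.png",cv2.resize(a[70:290,230:420],None,fx=2.7,fy=2.7,interpolation=cv2.INTER_CUBIC))
E
```

```text
t 19.85 pos [0.5268 0.1078 0.2335] F [-0.5314  0.6789 -0.6426] w 0.5959236578974239 jawyaw 29.947245620432714 q [ 0.1209  0.1355  1.8402 -0.      1.1615 -0.4018]
```

View pics/s13.png

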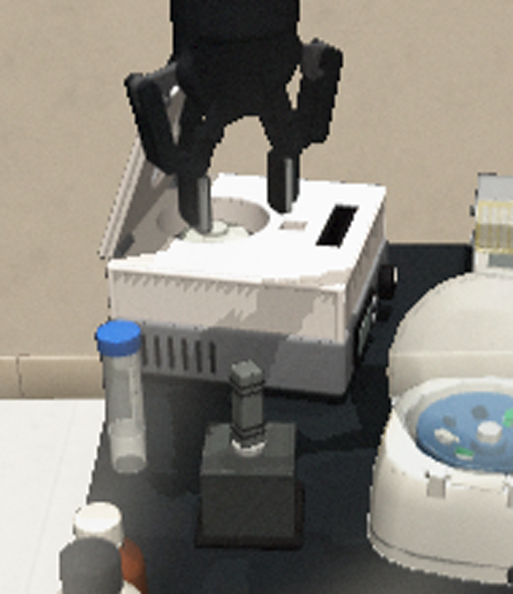

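{"method": "carry_out", "body": {
  "increments": [
    {"gripper": 0.6,"delta_pos": [0,0,0],"roll": 0},
    {"gripper": 0.6,"delta_pos": [0,0,0],"roll": 0},
    {"gripper": 0.6,"delta_pos": [0,0,0],"roll": 0}
  ]
}}

```text
time: 20.2
tcp_pos: [0.5246, 0.1076, 0.2299]
eef_rot: [[0.499, -0.003, 0.867], [-0.867, -0.0, 0.499], [-0.001, -1.0, -0.003]]
ft_force: [0.1, 0.3, -0.4]
width: 0.599
```

```bash
python3 - <<'E'
from h import *
a=snapshot("side");o=cv2.imread("pics/side0.png")
A=cv2.resize(o[195:245,300:345],None,fx=8,fy=8);B=cv2.resize(a[195:245,300:345],None,fx=8,fy=8);cv2.imwrite("pics/cmp.png",np.hstack([A,B]))
E
```

```text
(no output)
```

View pics/cmp.png

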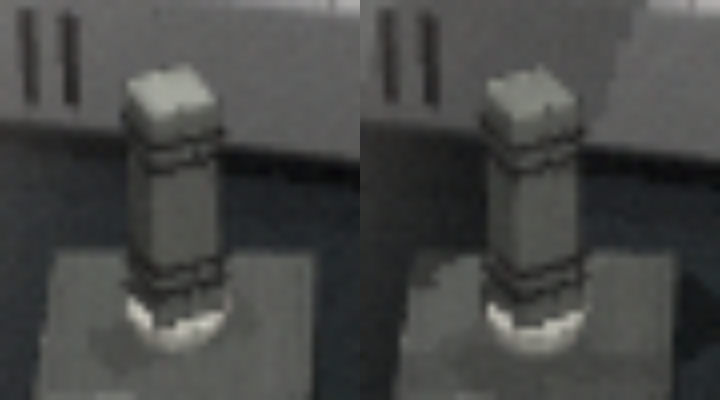

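The pin stands at the same height and upright as at the start, all the way in.

```bash
python3 -c "
from workcell import env
print(env.hand_in())"
```

```text
the job is handed in; nothing more can be done
None
```

The lid of the box-shaped centrifuge is open and the pin is back upright in its stand, let go. I handed the job in about 20 s into the 51 s limit; no verdict is reported.

- **Lock:** I lowered the pin into the slot and felt along the bar until the tip dropped into the hole. It went in about 9 mm left of the slot's middle. I pressed the plunger to roughly 15 mm below the bar's top, at about 8–9 N, and drew the bar about 20 mm to the left until the lid swung up.
- **Last checks:** The side picture showed the lid standing well open. The pin's collar rests on the stand, at the same height and as upright as in the first picture, with the gripper open and clear above it. The tube and both bottles looked to be where they started, by eye only.
- **Forces:** The highest wrist reading I saw while the pin was in the centrifuge was about 8.5 N. I only read it at the end of each move.
- **Disagreements:** The two cameras disagreed by 2–4 mm. I lined the pin up with the slot and the stand hole by comparing positions in the pictures. My first correction over the stand hole went about 2 mm too far; I moved it back as the pin went in, without any noticeable force.

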